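# Set the drying heater for a freshly painted vase

## Task

Start the bench heater that dries the freshly painted vase: with a fingertip, roll the knurled thermostat wheel in the heater's top until it clicks in with its orange mark at the white pointer lines, and press the red rocker switch on; both are to stay so. Do not lift, shove or tip the heater, and leave the vases, brush jar, tin, bowl and box standing where they are.

Things in the scene. Friction and masses are not known exactly. Their poses are not given: they have to be found in the camera images.
- heater: light grey bench fan heater, 200 x 150 mm, its flat black-panelled top 200 mm above the table; 2.4 kg, standing loose on rubber feet. Origin: centre of its underside, on the table. Its x runs along the 200 mm side (from the thermostat wheel to the switch), its y along the 150 mm side towards the air outlet grille, z up. Nothing on its top stands higher than 12 mm
- dial_top (a point): top of the thermostat wheel's rim at the white pointer lines (fixed to the heater, axes as the heater's). Dark knurled edge wheel, 64 mm across, 18 mm wide, axle along the heater's y, 32 mm below this point; it stands 10 mm out of the heater's top, 45 mm from its centre towards -x. A finger pressed on it with 5 to 12 N and drawn along the heater's x carries the rim with it: 19 mm for one click
- dial (a joint): angle of the thermostat wheel, rad; grows as its top rolls towards the heater's +x. Four detents 0.6 rad apart, each with a coloured mark across the rim that then stands on top: 0 white (off), 0.6 yellow, 1.2 orange, 1.8 red; end stops just past 0 and 1.8. Let go between two it springs into the nearer; leaving one takes 0.05 N m (1.5 N at the rim). Starts at white or yellow
- switch_press (a point): where to press: top of the raised end of the red rocker while off (fixed to the heater, axes as the heater's), 20 mm from the rocker's pivot towards the heater's +y, 11 mm above the heater's top. The rocker, 28 mm wide (heater x), 47 mm long (heater y), sits 50 mm from the heater's centre towards +x; this end goes down about 6 mm under 3 to 4 N
- switch (a joint): angle of the rocker switch, rad: 0 off, 0.26 on (its +y end down); it snaps over past half way and stays where it is
- fresh_vase_mid (a point): freshly painted black vase with white blossoms, 190 mm tall, 100 mm in diameter, in front of the outlet: middle, half-way up; loose, not to be disturbed
- vase_a_mid (a point): plain black vase, 200 mm tall, 96 mm in diameter: middle, half-way up; loose, not to be disturbed
- vase_b_mid (a point): dark red vase, 170 mm tall, 90 mm in diameter: middle, half-way up; loose, not to be disturbed
- brush_jar_mid (a point): dark jar with brushes, 72 mm in diameter and 85 mm tall (brushes to 175 mm): middle of the jar, 42 mm up; loose, not to be disturbed
- lacquer_tin_mid (a point): tin with an orange label, 68 mm in diameter, 75 mm tall: middle; loose, not to be disturbed
- mixing_bowl_mid (a point): red bowl, 96 mm in diameter, 40 mm tall: middle; loose, not to be disturbed
- brush_box_mid (a point): wooden brush box, 170 x 60 x 28 mm: middle; loose, not to be disturbed

How it is judged:
By the outcome, as a careful person would: the job done as asked, in the order asked, and still so for the second after the job is handed in, with the robot touching nothing.
It also fails if it takes over 72 s, if anything falls off the work surface, if the arm or the gripper's body presses on something with over 40 N, if the wrist force passes 120 N, or if a joint passes its speed limit or range.

## Robot

A 6-joint arm with a two-finger parallel gripper is mounted at the origin on the work surface. World frame = base frame: x ahead of the robot, y to its left, z up, the work surface at z = 0. Lengths are in m, angles in rad, forces in N, time in s.
With the tool pointing down it reaches from about 0.375 to 0.975 m from the base axis. Payload 3.8 kg.
Tool frame: the origin (TCP) lies midway between the tips of the shut fingers; the grasp point (between the pads) lies 19 mm behind it; z points along the fingers, y is the line along which they close (so a half turn about z gives the same grasp; the last joint's range is limited). The gripper opens to 85 mm and grips with 20 to 120 N. Pads are 22 mm wide; open, the fingers measure 114 mm over their backs; the gripper's body (76 mm by 85 mm) begins 54 mm behind the grasp point. The pads swing forward as they close: fully open they stand 13 mm farther back than shut.
Start: joints at [1.28, 0.264, 1.604, -0, 1.274, -0.037], TCP at [0.169, 0.653, 0.208] pointing down, gripper open.
Joint ranges: [-2.63, 2.63], [-0.94, 2.18], [0.31, 2.57], [-1.31, 4.45], [0, 2.66], [-2.55, 2.55]. Speed limits (rad/s): [2.57, 2.57, 3.14, 3.14, 3.14, 3.14].

## Interface

Orientations are given as a rotation vector (axis times angle).
In Python, from workcell import read_state, vision, ticket gives the robot as it stands. The module is installed in compiled form; this text tells all that it offers.
- The arm moves only by the tool jog_arm, never from a script. Its arguments are lists of equal length, an entry for each row: "turn": the turn, a rotation vector about the tool's x, y, z in rad, a list of three; "delta_pos": the shift along the tool's x, y, z in m, a list of three; "gripper": the finger opening in m, from 0 to 0.0854. In form: {"turn": [[rx, ry, rz], ...], "delta_pos": [[dx, dy, dz], ...], "gripper": [gripper, ...]}. A call has 1 to 20 rows; each row shifts and turns the commanded pose from where the row before left it, along the tool's axes as they then stand; what a row does not reach is not made up. A row lasts 1/12 s, in which the tool goes at most 41.7 mm and 7.16 degrees, less where a joint would pass 70% of its speed; a pose out of reach is approached as far as the arm can. A call with a gripper value outside its range is refused whole. The fingers move at their own pace and stop on an object; "grip_force" is the grip in N (left out, the last holds). Time passes only in rows, so rows that do not move let the fingers close. It gives the time, the measured TCP pose, the force, the opening and the grip force at its end, in the units of the state.
- read_state(): the state, without advancing time (a new reading comes with each control period).
- vision.read_camera(name): name is "scene" or "side" or "wrist"; returns the picture (400x640x3 uint8, red, green, blue); there is no depth.
- vision.calibration(name): a dict with "vfov" (degrees; the focal length in pixels is half the picture's height over the tangent of half this angle, whatever the lens; pixels are square), "cx", "cy" (the principal point, pixels), "R" (3x3) and "t" (3): a world point X has camera coordinates R X + t; the wrist camera has in their place "mount" (4x4, takes a point from camera to tool coordinates, whose origin is the TCP and whose axes are the flange's). Camera axes: x right, y down, z forward; pixel columns grow to the right and rows downward; lengths in m; the calibration is good to about 2 mm. A picture is of the moment at which its call begins: read the wrist's pose just before it. calibration takes no time and is no camera call.
- ticket.finish_job(): hands the job in; it is judged then, once.
The state is a dict: "time": time; "q": joint angles; "joint_vel": joint speeds; "joint_torque": joint torques, N m; "tool_pos": TCP position; "tcp_rot": TCP orientation; "wrist_force": force on the tool from outside, world axes, zero at the start; "torque": the same for the moment, N m; "width": opening from 0.0 (shut) to 1.0 (fully open); "grip_force": force on a finger pad.
Only numpy, scipy, OpenCV 4.12 (cv2) and the standard library are available. Lean on these libraries where they do the work, as an engineer would, in place of code of your own. Each camera call takes 0.05 s, during which the arm holds its last target. There are 200 camera calls.

## Working session

There is one attempt and no reset: what is moved stays moved. The work goes in short steps, Python scripts to look and compute and a tool call to move; the robot and the scene stay as the last step left them, time stands still between calls to the robot, and variables do not carry over. Pictures are saved under pics/ and viewed, at most 10 in all, crops included, and the job is handed in when it is done.

Besides the shell and the picture viewer there is one more tool, called after "Call:" by a JSON object that holds its "name" and its "arguments", one argument or row to a line. jog_arm: Moves the arm, as the interface text tells. Its arguments: {"type":"object","properties":{"turn":{"type":"array","items":{"type":"array","items":{"type":"number"}}},"delta_pos":{"type":"array","items":{"type":"array","items":{"type":"number"}}},"gripper":{"type":"array","items":{"type":"number"}},"grip_force":{"type":"number"}},"required":["turn","delta_pos","gripper"]}

```bash
mkdir -p pics; python3 - <<'E'
from workcell import read_state, vision
import cv2
s=read_state();print(s)
for n in("scene","side","wrist"):
    im=vision.read_camera(n);cv2.imwrite(f"pics/{n}0.png",im[:,:,::-1])
    print(n,vision.calibration(n))
E
```

```text
{'time': 0.0, 'q': array([ 1.28009791e+00,  2.64766190e-01,  1.60538611e+00, -5.45461624e-06,
        1.27370108e+00, -3.69209918e-02]), 'joint_vel': array([-0.00015877, -0.00031658, -0.00018609,  0.00123298,  0.00090301,
        0.00110006]), 'joint_torque': array([-3.57153181e-05, -5.15115380e+01, -3.67314792e+01, -2.31732236e-05,
        1.31721739e-02, -3.46671538e-05]), 'tool_pos': array([0.16925736, 0.65261715, 0.20624677]), 'tcp_rot': array([-0.39751505, -3.11597335,  0.00350453]), 'wrist_force': array([ 0.63664278, -0.17552173, -0.44694027]), 'torque': array([ 0.01300457, -0.03832094,  0.04484613]), 'grip_force': 0.0, 'width': 0.9962307930468344}
scene {'vfov': 42.06119271793765, 'cx': 314.60613596253563, 'cy': 201.50493498557134, 'R': array([[-0.04925103,  0.99866832, -0.01535945],
       [ 0.71356601,  0.02442228, -0.7001622 ],
       [-0.69885469, -0.0454437 , -0.7138186 ]]), 't': array([ 0.01854134, -0.27604245,  1.8400421 ])}
side {'vfov': 51.813151883139966, 'cx': 320.79071155473997, 'cy': 203.55190314591363, 'R': array([[ 0.74428137, -0.66763035, -0.01774689],
       [-0.35721439, -0.37549297, -0.85522097],
       [ 0.56430765,  0.64286448, -0.51795959]]), 't': array([-0.37523682,  0.30715356,  1.08983371])}
wrist {'vfov': 58.023824459833094, 'cx': 321.6855573980392, 'cy': 203.74373982732703, 'mount': array([[-5.30832720e-04, -9.46556281e-01, -3.22538255e-01,
         8.37094916e-02],
       [ 9.99999839e-01, -5.67285572e-04,  1.90212683e-05,
        -8.76304155e-04],
       [-2.00975999e-04, -3.22538193e-01,  9.46556429e-01,
        -1.65945570e-01],
       [ 0.00000000e+00,  0.00000000e+00,  0.00000000e+00,
         1.00000000e+00]])}
```

View pics/scene0.png

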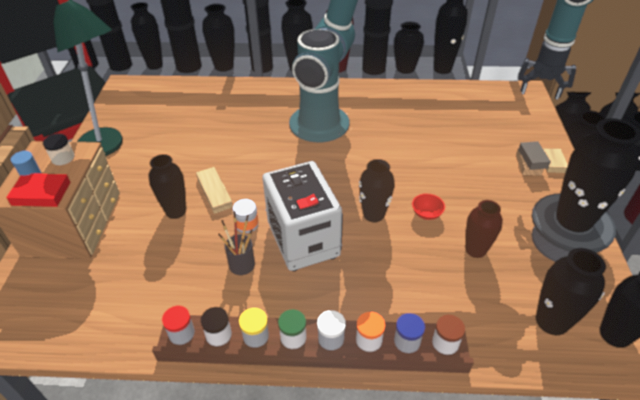

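View pics/side0.png

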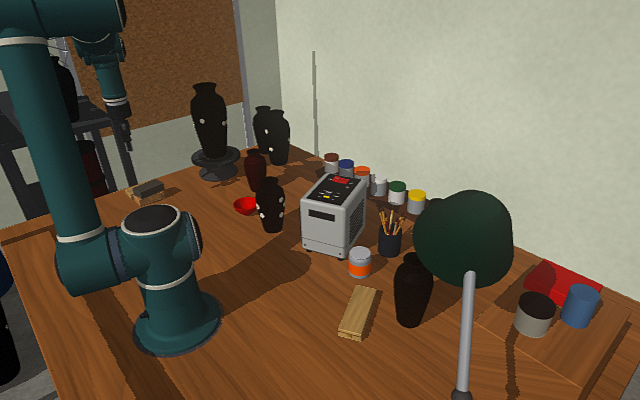

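The scene view shows the heater at about (302,215), with the red switch at about (307,201), the fresh vase at (377,190) on its outlet side, the tin at (245,215) and the jar at (240,250) on the other side. I'll enlarge the heater's top.

```bash
python3 - <<'E'
import cv2,numpy as np
a=cv2.imread("pics/scene0.png")[150:275,250:350];b=cv2.imread("pics/side0.png")[160:260,290:380]
a=cv2.resize(a,(400,500),interpolation=cv2.INTER_CUBIC);b=cv2.resize(b,(400,444),interpolation=cv2.INTER_CUBIC)
c=np.zeros((500,800,3),np.uint8);c[:,:400]=a;c[:444,400:]=b
cv2.imwrite("pics/crop1.png",c)
E
```

```text
(no output)
```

View pics/crop1.png

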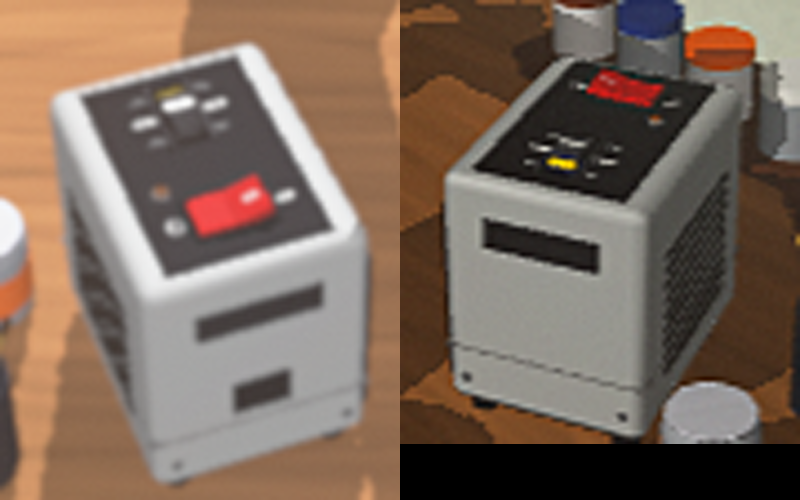

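Crop: in the scene view the wheel shows white on top (full-picture pixel about (294,176)), with yellow behind it. That puts it at 0, so it needs two clicks. The rocker's raised end is on the vase side, around pixel (312,199). Next I'll locate the top panel, reading its four corners from both cameras.

```bash
cat > h.py <<'E'
import numpy as np
from scipy.spatial.transform import Rotation as Ro
from workcell import read_state, vision
def cam(n,s=None):
    c=vision.calibration(n);f=200/np.tan(np.radians(c["vfov"]/2))
    if n=="wrist":
        T=np.eye(4);T[:3,:3]=Ro.from_rotvec(s["tcp_rot"]).as_matrix();T[:3,3]=s["tool_pos"]
        M=np.linalg.inv(T@c["mount"]);return f,c["cx"],c["cy"],M[:3,:3],M[:3,3]
    return f,c["cx"],c["cy"],np.array(c["R"]),np.array(c["t"])
def onplane(C,p,z):
    f,cx,cy,R,t=C;d=R.T@np.array([(p[0]-cx)/f,(p[1]-cy)/f,1]);o=-R.T@t
    return o+d*(z-o[2])/d[2]
def proj(C,X):
    f,cx,cy,R,t=C;v=R@np.array(X)+t;return np.array([cx+f*v[0]/v[2],cy+f*v[1]/v[2]])
E
python3 - <<'E'
from h import *
np.set_printoptions(precision=4,suppress=True)
A={"scene":[(270.5,174.25),(309.25,163.75),(333.75,208.25),(291.25,219.25)],"side":[(305.8,197.8),(344,207.3),(361.6,179.1),(326,173.5)]}
for n,P in A.items():
    C=cam(n);print(n)
    Q=np.array([onplane(C,p,.2) for p in P]);print(Q,Q.mean(0))
    print([np.linalg.norm(Q[i]-Q[i-1]) for i in range(4)])
S=cam("scene")
print("wheel",onplane(S,(294.5,175.75),.21),"switch",onplane(S,(250+232/4,150+203/4),.206), "raised",onplane(S,(250+255/4,150+193/4),.211))
for n,p,z in[("fresh",(377,219),0),("tin",(245,204),.075),("jar",(240,270),0),("box",(213,190),.028),("vase_a",(175,215),0)]: print(n,onplane(S,p,z))
s=read_state();print(Ro.from_rotvec(s["tcp_rot"]).as_matrix())
E
```

```text
scene
[[ 0.4868 -0.1071  0.2   ]
 [ 0.4421 -0.008   0.2   ]
 [ 0.6041  0.0612  0.2   ]
 [ 0.6442 -0.0399  0.2   ]] [ 0.5443 -0.0235  0.2   ]
[np.float64(0.17117166957991495), np.float64(0.10870197318407175), np.float64(0.17615598142551972), np.float64(0.1087058064676156)]
side
[[ 0.4397 -0.0102  0.2   ]
 [ 0.4844 -0.1269  0.2   ]
 [ 0.6464 -0.0432  0.2   ]
 [ 0.5906  0.0653  0.2   ]] [ 0.5403 -0.0287  0.2   ]
[np.float64(0.1686681542215545), np.float64(0.12491439980405282), np.float64(0.18237034894371837), np.float64(0.12194723516765761)]
wheel [ 0.5013 -0.0425  0.21  ] switch [ 0.5865 -0.0028  0.206 ] raised [0.5823 0.0113 0.211 ]
fresh [0.4519 0.1858 0.    ]
tin [ 0.4768 -0.1898  0.075 ]
jar [ 0.6505 -0.1867  0.    ]
box [ 0.3761 -0.3069  0.028 ]
vase_a [ 0.4568 -0.4097  0.    ]
[[-0.968   0.2511 -0.0005]
 [ 0.2511  0.968  -0.0016]
 [ 0.0001 -0.0017 -1.    ]]
```

Call:
{"name": "jog_arm", "arguments": {
  "turn": [
    [0, 0, 0],
    [0, 0, 0],
    [0, 0, 0],
    [0, 0, 0],
    [0, 0, 0],
    [0, 0, 0],
    [0, 0, 0],
    [0, 0, 0],
    [0, 0, 0],
    [0, 0, 0],
    [0, 0, 0],
    [0, 0, 0],
    [0, 0, 0],
    [0, 0, 0],
    [0, 0, 0],
    [0, 0, 0],
    [0, 0, 0],
    [0, 0, 0],
    [0, 0, 0],
    [0, 0, 0]
  ],
  "delta_pos": [
    [0, 0, -0.035],
    [0, 0, -0.035],
    [0, 0, -0.035],
    [0, 0, -0.035],
    [0, 0, -0.035],
    [-0.0242, -0.0256, 0],
    [-0.0242, -0.0256, 0],
    [-0.0242, -0.0256, 0],
    [-0.0242, -0.0256, 0],
    [-0.0242, -0.0256, 0],
    [-0.0242, -0.0256, 0],
    [-0.0242, -0.0256, 0],
    [-0.0242, -0.0256, 0],
    [-0.0242, -0.0256, 0],
    [-0.0242, -0.0256, 0],
    [-0.0242, -0.0256, 0],
    [-0.0242, -0.0256, 0],
    [-0.0242, -0.0256, 0],
    [-0.0242, -0.0256, 0],
    [-0.0242, -0.0256, 0]
  ],
  "gripper": [0, 0, 0, 0, 0, 0, 0, 0, 0, 0, 0, 0, 0, 0, 0, 0, 0, 0, 0, 0]
}}

```text
time: 1.82
tool_pos: [0.4247, 0.1888, 0.3825]
tcp_rot: [0.397, 3.116, 0.0]
wrist_force: [0.6, 0.3, -0.1]
width: -0.001
grip_force: 0.0
```

Call:
{"name": "jog_arm", "arguments": {
  "turn": [
    [0, 0, 0],
    [0, 0, 0],
    [0, 0, 0],
    [0, 0, 0],
    [0, 0, 0],
    [0, 0, 0],
    [0, 0, 0],
    [0, 0, 0.12],
    [0, 0, 0.12],
    [0, 0, 0.12],
    [0, 0, 0.12],
    [0, 0, 0.12],
    [0, 0, 0.12],
    [0, 0, 0.12],
    [0, 0, 0.12],
    [0, 0, 0.12],
    [0, 0, 0.12],
    [0, 0, 0.12],
    [0, 0, 0.12],
    [0, 0, 0.12]
  ],
  "delta_pos": [
    [-0.0242, -0.0256, 0],
    [-0.0242, -0.0256, 0],
    [-0.0242, -0.0256, 0],
    [-0.0242, -0.0256, 0],
    [-0.0242, -0.0256, 0],
    [-0.0242, -0.0256, 0],
    [-0.0242, -0.0256, 0],
    [0, 0, 0],
    [0, 0, 0],
    [0, 0, 0],
    [0, 0, 0],
    [0, 0, 0],
    [0, 0, 0],
    [0, 0, 0],
    [0, 0, 0],
    [0, 0, 0],
    [0, 0, 0],
    [0, 0, 0],
    [0, 0, 0],
    [0, 0, 0]
  ],
  "gripper": [0, 0, 0, 0, 0, 0, 0, 0, 0, 0, 0, 0, 0, 0, 0, 0, 0, 0, 0, 0]
}}

```text
time: 3.48
tool_pos: [0.5432, -0.0254, 0.3821]
tcp_rot: [-2.48, -1.928, 0.001]
wrist_force: [-0.2, 0.7, 0.1]
width: 0.001
grip_force: 0.0
```

Call:
{"name": "jog_arm", "arguments": {
  "turn": [
    [0, 0, 0.12],
    [0, 0, 0.12],
    [0, 0, 0.12],
    [0, 0, 0.12],
    [0, 0, 0.12],
    [0, 0, 0.12],
    [0, 0, 0.12],
    [0, 0, 0.08],
    [0, 0, 0],
    [0, 0, 0]
  ],
  "delta_pos": [
    [0, 0, 0],
    [0, 0, 0],
    [0, 0, 0],
    [0, 0, 0],
    [0, 0, 0],
    [0, 0, 0],
    [0, 0, 0],
    [0, 0, 0],
    [0, 0, 0],
    [0, 0, 0]
  ],
  "gripper": [0, 0, 0, 0, 0, 0, 0, 0, 0, 0]
}}

```text
time: 4.32
tool_pos: [0.5433, -0.0254, 0.3823]
tcp_rot: [-3.076, -0.64, 0.001]
wrist_force: [-0.0, -0.6, -0.3]
width: 0.003
grip_force: 0.0
```

```bash
python3 - <<'E'
from h import *
import cv2
s=read_state();im=vision.read_camera("wrist");cv2.imwrite("pics/w1.png",im[:,:,::-1]);np.save("w1.npy",np.r_[s["tool_pos"],s["tcp_rot"]])
print(s["time"],s["q"],s["tool_pos"],Ro.from_rotvec(s["tcp_rot"]).as_matrix(),s["wrist_force"],s["width"])
E
```

```text
4.3167 [-9.26107845e-02 -4.42467795e-02  1.62956656e+00  3.60293658e-06
  1.55679479e+00  1.06800959e+00] [ 0.54325387 -0.02544699  0.3822762 ] [[ 9.17050574e-01  3.98770579e-01 -5.19342123e-04]
 [ 3.98770657e-01 -9.17050686e-01  5.18527474e-05]
 [-4.55585700e-04 -2.54649992e-04 -9.99999864e-01]] [-0.02001776 -0.57319384 -0.33107324] 0.0026766262793830762
```

View pics/w1.png

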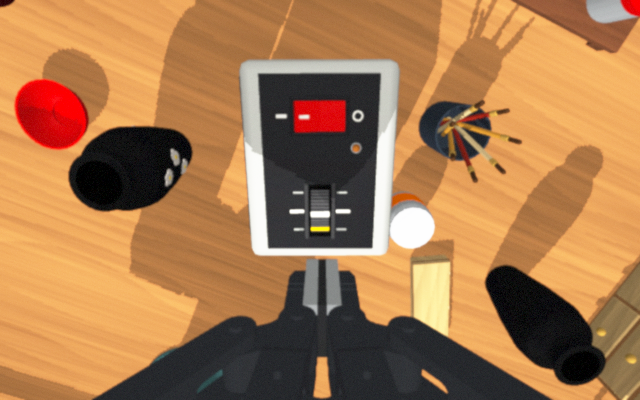

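Wrist view: the heater's top is fully visible, with the long pointer lines at (297,211) and (343,211). White is on top at (320,214) and yellow is behind it at (320,229). The rocker spans (293–346, 99–133), and its + end is on the left.

```bash
python3 - <<'E'
from h import *
import cv2
np.set_printoptions(precision=4,suppress=True)
w=np.load("w1.npy");s=dict(tool_pos=w[:3],tcp_rot=w[3:]);C=cam("wrist",s)
Q=np.array([onplane(C,p,.2) for p in[(259,73),(380,74),(372,247),(267,248)]]);print(Q,Q.mean(0),[np.linalg.norm(Q[i]-Q[i-1]) for i in range(4)])
L,Rr=onplane(C,(297,211),.2),onplane(C,(343,211),.2);ptr=(L+Rr)/2
sw=onplane(C,(319.5,116),.207)
ax=(Q[0]+Q[1]-Q[2]-Q[3])[:2];ay=(Q[0]+Q[3]-Q[1]-Q[2])[:2];al=(L-Rr)[:2];a2=(sw-ptr)[:2]
print(ptr,sw,np.linalg.norm(a2),"yaw",[np.degrees(np.arctan2(v[1],v[0])) for v in(ax,ay,al,a2)])
print("tool yaw",np.degrees(np.arctan2(*Ro.from_rotvec(w[3:]).as_matrix()[1::-1,0])))
im=cv2.imread("pics/w1.png")[80:260,240:400];cv2.imwrite("pics/w1c.png",cv2.resize(im,(533,600),interpolation=cv2.INTER_CUBIC))
E
```

```text
[[ 0.6021  0.062   0.2   ]
 [ 0.6451 -0.0392  0.2   ]
 [ 0.4865 -0.1086  0.2   ]
 [ 0.4409 -0.0066  0.2   ]] [ 0.5437 -0.0231  0.2   ] [np.float64(0.1751865882755499), np.float64(0.10989762132396036), np.float64(0.1731378738922826), np.float64(0.11173059060753668)]
[ 0.5019 -0.0417  0.2   ] [ 0.5896 -0.0033  0.207 ] 0.09581915779846388 yaw [np.float64(23.342241015794716), np.float64(113.5574640746584), np.float64(113.47753554365418), np.float64(23.64036716016352)]
tool yaw 23.501351386082604
```

View pics/w1c.png

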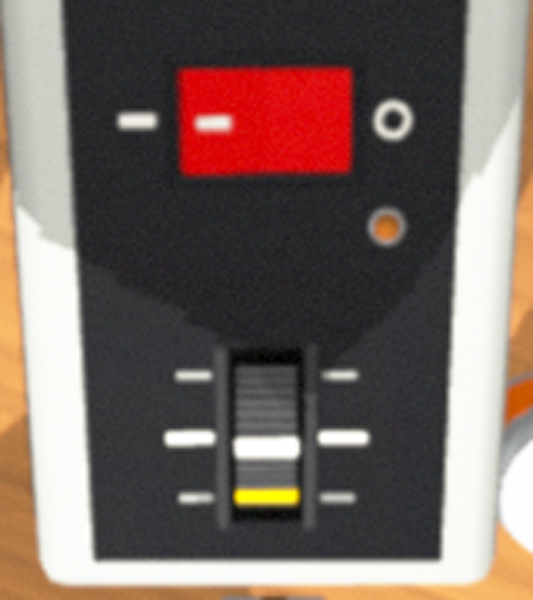

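The wheel is at white, and the measured geometry agrees with the given sizes: pointer centre (0.502,−0.042), switch 96 mm away, yaw 23.5°, which the tool already matches. I'll bring the fingertip above the wheel, about 10 mm towards −x.

Call:
{"name": "jog_arm", "arguments": {
  "turn": [
    [0, 0, 0],
    [0, 0, 0],
    [0, 0, 0],
    [0, 0, 0],
    [0, 0, 0],
    [0, 0, 0],
    [0, 0, 0],
    [0, 0, 0],
    [0, 0, 0],
    [0, 0, 0],
    [0, 0, 0]
  ],
  "delta_pos": [
    [-0.027, -0.001, 0],
    [-0.027, -0.001, 0],
    [0, 0, 0.03],
    [0, 0, 0.03],
    [0, 0, 0.03],
    [0, 0, 0.03],
    [0, 0, 0.028],
    [0, 0, 0.009],
    [0, 0, 0.009],
    [0, 0, 0],
    [0, 0, 0]
  ],
  "gripper": [0, 0, 0, 0, 0, 0, 0, 0, 0, 0, 0]
}}

```text
time: 5.28
tool_pos: [0.4939, -0.0451, 0.2178]
tcp_rot: [3.076, 0.637, 0.002]
wrist_force: [-0.0, -0.5, 0.6]
width: -0.006
grip_force: 0.0
```

Call:
{"name": "jog_arm", "arguments": {
  "turn": [
    [0, 0, 0],
    [0, 0, 0],
    [0, 0, 0],
    [0, 0, 0]
  ],
  "delta_pos": [
    [0, 0, 0.002],
    [0, 0, 0.002],
    [0, 0, 0],
    [0, 0, 0]
  ],
  "gripper": [0, 0, 0, 0]
}}

```text
time: 5.62
tool_pos: [0.4935, -0.0451, 0.2133]
tcp_rot: [3.076, 0.636, 0.002]
wrist_force: [-0.5, 0.9, 1.0]
width: -0.004
grip_force: 0.0
```

Call:
{"name": "jog_arm", "arguments": {
  "turn": [
    [0, 0, 0],
    [0, 0, 0],
    [0, 0, 0]
  ],
  "delta_pos": [
    [0, 0, 0.001],
    [0, 0, 0.001],
    [0, 0, 0]
  ],
  "gripper": [0, 0, 0]
}}

```text
time: 5.87
tool_pos: [0.4929, -0.045, 0.2104]
tcp_rot: [-3.076, -0.636, 0.0]
wrist_force: [-0.2, -0.2, -0.8]
width: 0.001
grip_force: 0.0
```

Call:
{"name": "jog_arm", "arguments": {
  "turn": [
    [0, 0, 0],
    [0, 0, 0],
    [0, 0, 0]
  ],
  "delta_pos": [
    [0, 0, 0.001],
    [0, 0, 0],
    [0, 0, 0]
  ],
  "gripper": [0, 0, 0]
}}

```text
time: 6.12
tool_pos: [0.493, -0.045, 0.2094]
tcp_rot: [-3.076, -0.636, 0.0]
wrist_force: [0.4, -0.3, -0.2]
width: -0.0
grip_force: 0.0
```

Call:
{"name": "jog_arm", "arguments": {
  "turn": [
    [0, 0, 0],
    [0, 0, 0],
    [0, 0, 0]
  ],
  "delta_pos": [
    [0, 0, 0.001],
    [0, 0, 0],
    [0, 0, 0]
  ],
  "gripper": [0, 0, 0]
}}

```text
time: 6.37
tool_pos: [0.493, -0.045, 0.2084]
tcp_rot: [-3.076, -0.636, 0.0]
wrist_force: [1.1, -0.4, 0.2]
width: -0.001
grip_force: 0.0
```

Call:
{"name": "jog_arm", "arguments": {
  "turn": [
    [0, 0, 0],
    [0, 0, 0],
    [0, 0, 0]
  ],
  "delta_pos": [
    [0, 0, 0.001],
    [0, 0, 0],
    [0, 0, 0]
  ],
  "gripper": [0, 0, 0]
}}

```text
time: 6.62
tool_pos: [0.493, -0.045, 0.2075]
tcp_rot: [-3.076, -0.636, 0.0]
wrist_force: [-0.9, 0.2, 0.2]
width: 0.002
grip_force: 0.0
```

Call:
{"name": "jog_arm", "arguments": {
  "turn": [
    [0, 0, 0],
    [0, 0, 0],
    [0, 0, 0]
  ],
  "delta_pos": [
    [0, 0, 0.0005],
    [0, 0, 0],
    [0, 0, 0]
  ],
  "gripper": [0, 0, 0]
}}

```text
time: 6.87
tool_pos: [0.493, -0.045, 0.207]
tcp_rot: [-3.076, -0.636, 0.0]
wrist_force: [-0.8, 0.3, -0.9]
width: 0.0
grip_force: 0.0
```

Call:
{"name": "jog_arm", "arguments": {
  "turn": [
    [0, 0, 0],
    [0, 0, 0],
    [0, 0, 0]
  ],
  "delta_pos": [
    [0, 0, 0.0005],
    [0, 0, 0],
    [0, 0, 0]
  ],
  "gripper": [0, 0, 0]
}}

```text
time: 7.12
tool_pos: [0.493, -0.045, 0.2066]
tcp_rot: [-3.076, -0.636, 0.0]
wrist_force: [0.3, 1.6, 0.1]
width: 0.003
grip_force: 0.0
```

Call:
{"name": "jog_arm", "arguments": {
  "turn": [
    [0, 0, 0],
    [0, 0, 0],
    [0, 0, 0]
  ],
  "delta_pos": [
    [0, 0, 0.0005],
    [0, 0, 0],
    [0, 0, 0]
  ],
  "gripper": [0, 0, 0]
}}

```text
time: 7.37
tool_pos: [0.493, -0.045, 0.206]
tcp_rot: [-3.076, -0.636, 0.0]
wrist_force: [-0.4, 0.0, -0.2]
width: 0.002
grip_force: 0.0
```

```bash
python3 - <<'E'
from h import *
import cv2
print(read_state()["tool_pos"])
a=vision.read_camera("wrist")[:,:,::-1];b=vision.read_camera("side")[:,:,::-1]
cv2.imwrite("pics/c2.png",np.hstack([cv2.resize(a[150:350,220:420],(400,400),interpolation=cv2.INTER_CUBIC),cv2.resize(b[160:240,290:370],(400,400),interpolation=cv2.INTER_CUBIC)]))
E
```

```text
[ 0.49299496 -0.04503341  0.2060437 ]
```

View pics/c2.png

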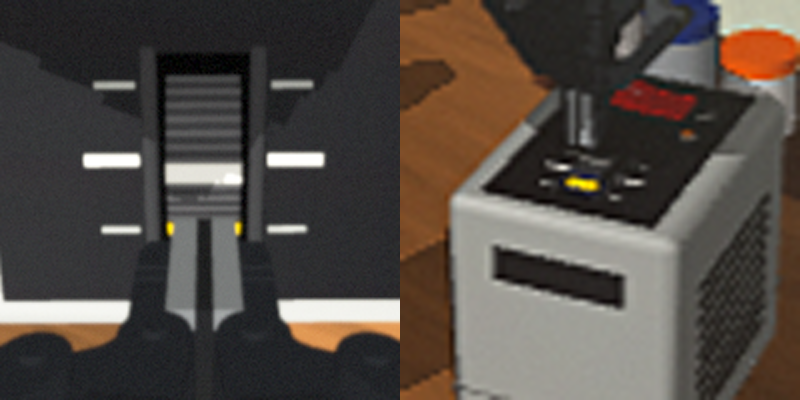

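Wrist crop: the shut fingers sit over the wheel, tip edge at crop (205,218), centred on it with yellow peeking out at either side. In the side crop the tip ends around (583,145), above the yellow mark at (583,183), so the tip may still be higher than it reads. I'll check this with projections.

```bash
python3 - <<'E'
from h import *
np.set_printoptions(precision=4,suppress=True)
s=read_state();S=cam("side");W=cam("wrist",s);T=s["tool_pos"]
u=np.array([.917,.399,0]);top=np.array([.5024,-.0414,.21])
f=lambda p:(p-[290,160])*5+[400,0]
g=lambda p:(p-[220,150])*2
print("tip side",f(proj(S,T)),"tip wrist",g(proj(W,T)))
for a in(0,-.3,-.6):
    p=top+32e-3*(np.sin(a)*u+[0,0,np.cos(a)-1]);print(a,p,f(proj(S,p)),g(proj(W,p)))
for z in(.01,.02,.03):print(z,f(proj(S,T+[0,0,z])),g(proj(W,T+[0,0,z])))
E
```

```text
tip side [584.2776 170.4598] tip wrist [202.4165 202.5423]
0 [ 0.5024 -0.0414  0.21  ] [591.5444 157.2868] [203.8238 172.6508]
-0.3 [ 0.4937 -0.0452  0.2086] [585.2083 166.5554] [203.9308 204.9089]
-0.6 [ 0.4858 -0.0486  0.2044] [579.4334 179.2365] [204.0148 227.6032]
0.01 [584.1078 155.9123] [202.3632 221.0627]
0.02 [583.9366 141.2414] [202.3037 241.7136]
0.03 [583.764  126.4457] [202.2369 264.885 ]
```

Both views suggest the real tip sits a few mm above the nominal TCP, so I'll keep lowering in small steps and watch the force.

Call:
{"name": "jog_arm", "arguments": {
  "turn": [
    [0, 0, 0],
    [0, 0, 0]
  ],
  "delta_pos": [
    [0, 0, 0.001],
    [0, 0, 0]
  ],
  "gripper": [0, 0]
}}

```text
time: 7.63
tool_pos: [0.493, -0.045, 0.2049]
tcp_rot: [-3.076, -0.636, 0.0]
wrist_force: [-0.3, 0.1, -1.0]
width: -0.001
grip_force: 0.0
```

Call:
{"name": "jog_arm", "arguments": {
  "turn": [
    [0, 0, 0],
    [0, 0, 0]
  ],
  "delta_pos": [
    [0, 0, 0.001],
    [0, 0, 0]
  ],
  "gripper": [0, 0]
}}

```text
time: 7.8
tool_pos: [0.4929, -0.045, 0.2038]
tcp_rot: [-3.076, -0.636, 0.001]
wrist_force: [0.2, 0.5, -0.3]
width: 0.0
grip_force: 0.0
```

Call:
{"name": "jog_arm", "arguments": {
  "turn": [
    [0, 0, 0],
    [0, 0, 0]
  ],
  "delta_pos": [
    [0, 0, 0.0005],
    [0, 0, 0]
  ],
  "gripper": [0, 0]
}}

```text
time: 7.97
tool_pos: [0.493, -0.045, 0.2035]
tcp_rot: [-3.076, -0.636, 0.0]
wrist_force: [-0.1, -0.1, 0.1]
width: 0.0
grip_force: 0.0
```

Call:
{"name": "jog_arm", "arguments": {
  "turn": [
    [0, 0, 0],
    [0, 0, 0]
  ],
  "delta_pos": [
    [0, 0, 0.001],
    [0, 0, 0]
  ],
  "gripper": [0, 0]
}}

```text
time: 8.13
tool_pos: [0.493, -0.045, 0.2024]
tcp_rot: [-3.076, -0.636, 0.0]
wrist_force: [-0.1, -0.2, 0.7]
width: 0.002
grip_force: 0.0
```

Call:
{"name": "jog_arm", "arguments": {
  "turn": [
    [0, 0, 0],
    [0, 0, 0]
  ],
  "delta_pos": [
    [0, 0, 0.001],
    [0, 0, 0]
  ],
  "gripper": [0, 0]
}}

```text
time: 8.3
tool_pos: [0.4929, -0.045, 0.2014]
tcp_rot: [-3.076, -0.636, 0.0]
wrist_force: [-0.5, -0.4, -0.4]
width: 0.003
grip_force: 0.0
```

```bash
python3 - <<'E'
from h import *
import cv2
s=read_state();print(s["tool_pos"],s["wrist_force"])
a=vision.read_camera("wrist")[:,:,::-1];b=vision.read_camera("side")[:,:,::-1];c=vision.read_camera("scene")[:,:,::-1]
r=lambda i,x,y:cv2.resize(i[y:y+66,x:x+66],(400,400),interpolation=cv2.INTER_CUBIC)
cv2.imwrite("pics/c3.png",np.hstack([r(b,295,150),r(c,260,130)]))
cv2.imwrite("pics/w3.png",a)
E
```

```text
[ 0.49291816 -0.0450318   0.20136978] [-0.50426864 -0.39171048 -0.39956048]
```

View pics/c3.png

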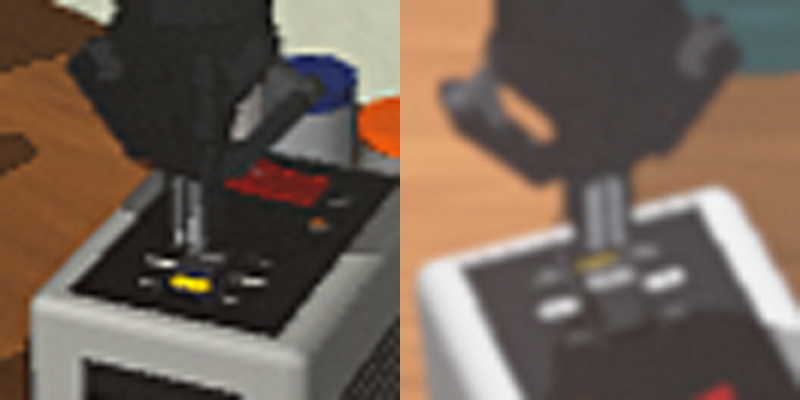

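Both crops show the fingertips still above the wheel: side tip at (195,250), scene tip at (605,248). I'll triangulate the real tip and the yellow mark from the two views.

```bash
python3 - <<'E'
from h import *
from scipy.optimize import least_squares
np.set_printoptions(precision=4,suppress=True)
S,C=cam("side"),cam("scene");k=400/66
W=cam("wrist",read_state())
def tri(ps,pc,pw=None):
    a=np.array([295,150])+np.array(ps)/k;b=np.array([260,130])+(np.array(pc)-[400,0])/k
    r=least_squares(lambda X:np.r_[proj(S,X)-a,proj(C,X)-b]if pw is None else np.r_[proj(S,X)-a,proj(C,X)-b,proj(W,X)-pw],[.5,0,.2]);return r.x,r.fun
T=read_state()["tool_pos"]
print("TCP",T)
print("tip",*tri((192,250),(605,248)))
print("tip3",*tri((192,250),(605,248),(322.5,259.5)))
print("yellow",*tri((190,283),(598,263)))
print("pointers",*tri((147,283),(558,307)),*tri((252,282),(664,279)))
u=np.array([.917,.399,0]);top=np.array([.5024,-.0414,.21])
for a in(0,-.6):
    p=top+32e-3*(np.sin(a)*u+[0,0,np.cos(a)-1]);print(a,p,(proj(S,p)-[295,150])*k,(proj(C,p)-[260,130])*k+[400,0])
print("TCPproj",(proj(S,T)-[295,150])*k,(proj(C,T)-[260,130])*k+[400,0],proj(W,T))
E
```

```text
TCP [ 0.493  -0.045   0.2016]
tip [ 0.4913 -0.0453  0.2171] [-0.2526 -0.1391 -0.1953  0.1565]
tip3 [ 0.4959 -0.0444  0.2164] [ 0.7044 -0.5555  0.0101  1.593  -0.1538  0.2968]
yellow [ 0.4854 -0.0496  0.2027] [-0.3475 -0.1889 -0.2717  0.2152]
pointers [ 0.4835 -0.0525  0.1911] [ 6.9767  3.7452  5.4896 -4.2986] [ 0.5105 -0.0343  0.2012] [-7.8985 -4.2845 -5.9797  4.7263]
0 [ 0.5024 -0.0414  0.21  ] [201.872  251.2567] [611.5737 279.1488]
-0.6 [ 0.4858 -0.0486  0.2044] [187.192  277.8624] [598.3387 262.168 ]
TCPproj [193.1361 275.1761] [605.5911 278.6005] [321.2083 251.2712]
```

The cameras agree that the tip is about 15 mm behind the reported TCP, while the wheel sits where expected. Contact should therefore come near TCP z ≈ 0.193. The gripper body still has plenty of clearance, so I'll continue down.

Call:
{"name": "jog_arm", "arguments": {
  "turn": [
    [0, 0, 0],
    [0, 0, 0],
    [0, 0, 0],
    [0, 0, 0]
  ],
  "delta_pos": [
    [0, 0, 0.0015],
    [0, 0, 0.0015],
    [0, 0, 0.001],
    [0, 0, 0]
  ],
  "gripper": [0, 0, 0, 0]
}}

```text
time: 8.78
tool_pos: [0.4928, -0.045, 0.1972]
tcp_rot: [-3.076, -0.636, 0.001]
wrist_force: [-0.2, -0.0, 1.1]
width: 0.0
grip_force: 0.0
```

Call:
{"name": "jog_arm", "arguments": {
  "turn": [
    [0, 0, 0],
    [0, 0, 0]
  ],
  "delta_pos": [
    [0, 0, 0.001],
    [0, 0, 0]
  ],
  "gripper": [0, 0]
}}

```text
time: 8.95
tool_pos: [0.493, -0.045, 0.1964]
tcp_rot: [-3.076, -0.636, 0.0]
wrist_force: [0.7, -0.7, -0.0]
width: 0.002
grip_force: 0.0
```

Call:
{"name": "jog_arm", "arguments": {
  "turn": [
    [0, 0, 0],
    [0, 0, 0]
  ],
  "delta_pos": [
    [0, 0, 0.001],
    [0, 0, 0]
  ],
  "gripper": [0, 0]
}}

```text
time: 9.12
tool_pos: [0.493, -0.045, 0.1954]
tcp_rot: [-3.076, -0.636, 0.0]
wrist_force: [0.3, 0.0, 0.6]
width: 0.001
grip_force: 0.0
```

Call:
{"name": "jog_arm", "arguments": {
  "turn": [
    [0, 0, 0],
    [0, 0, 0]
  ],
  "delta_pos": [
    [0, 0, 0.001],
    [0, 0, 0]
  ],
  "gripper": [0, 0]
}}

```text
time: 9.28
tool_pos: [0.4929, -0.045, 0.1944]
tcp_rot: [-3.076, -0.636, 0.0]
wrist_force: [-0.7, 0.4, -0.3]
width: 0.002
grip_force: 0.0
```

Call:
{"name": "jog_arm", "arguments": {
  "turn": [
    [0, 0, 0],
    [0, 0, 0]
  ],
  "delta_pos": [
    [0, 0, 0.0007],
    [0, 0, 0]
  ],
  "gripper": [0, 0]
}}

```text
time: 9.45
tool_pos: [0.493, -0.045, 0.1937]
tcp_rot: [-3.076, -0.636, 0.0]
wrist_force: [-1.0, 0.8, 0.4]
width: -0.002
grip_force: 0.0
```

Call:
{"name": "jog_arm", "arguments": {
  "turn": [
    [0, 0, 0],
    [0, 0, 0]
  ],
  "delta_pos": [
    [0, 0, 0.0007],
    [0, 0, 0]
  ],
  "gripper": [0, 0]
}}

```text
time: 9.62
tool_pos: [0.493, -0.045, 0.193]
tcp_rot: [-3.076, -0.636, 0.0]
wrist_force: [0.0, 0.5, -0.0]
width: 0.001
grip_force: 0.0
```

Call:
{"name": "jog_arm", "arguments": {
  "turn": [
    [0, 0, 0],
    [0, 0, 0]
  ],
  "delta_pos": [
    [0, 0, 0.0007],
    [0, 0, 0]
  ],
  "gripper": [0, 0]
}}

```text
time: 9.78
tool_pos: [0.493, -0.045, 0.1924]
tcp_rot: [-3.076, -0.636, 0.0]
wrist_force: [0.4, 0.2, -1.0]
width: 0.001
grip_force: 0.0
```

Call:
{"name": "jog_arm", "arguments": {
  "turn": [
    [0, 0, 0],
    [0, 0, 0]
  ],
  "delta_pos": [
    [0, 0, 0.0007],
    [0, 0, 0]
  ],
  "gripper": [0, 0]
}}

```text
time: 9.95
tool_pos: [0.493, -0.045, 0.1917]
tcp_rot: [-3.076, -0.636, 0.0]
wrist_force: [-1.0, 0.2, 0.2]
width: 0.002
grip_force: 0.0
```

Call:
{"name": "jog_arm", "arguments": {
  "turn": [
    [0, 0, 0],
    [0, 0, 0]
  ],
  "delta_pos": [
    [0, 0, 0.0007],
    [0, 0, 0]
  ],
  "gripper": [0, 0]
}}

```text
time: 10.12
tool_pos: [0.493, -0.045, 0.1909]
tcp_rot: [-3.076, -0.636, 0.0]
wrist_force: [-0.3, -0.2, -1.1]
width: 0.001
grip_force: 0.0
```

Call:
{"name": "jog_arm", "arguments": {
  "turn": [
    [0, 0, 0],
    [0, 0, 0]
  ],
  "delta_pos": [
    [0, 0, 0.0007],
    [0, 0, 0]
  ],
  "gripper": [0, 0]
}}

```text
time: 10.28
tool_pos: [0.493, -0.045, 0.1903]
tcp_rot: [-3.076, -0.636, 0.0]
wrist_force: [-1.5, 0.3, 0.1]
width: 0.003
grip_force: 0.0
```

Call:
{"name": "jog_arm", "arguments": {
  "turn": [
    [0, 0, 0],
    [0, 0, 0]
  ],
  "delta_pos": [
    [0, 0, 0.0007],
    [0, 0, 0]
  ],
  "gripper": [0, 0]
}}

```text
time: 10.45
tool_pos: [0.493, -0.045, 0.1896]
tcp_rot: [-3.076, -0.636, 0.0]
wrist_force: [-0.3, -0.9, -0.0]
width: -0.002
grip_force: 0.0
```

Call:
{"name": "jog_arm", "arguments": {
  "turn": [
    [0, 0, 0],
    [0, 0, 0]
  ],
  "delta_pos": [
    [0, 0, 0.0007],
    [0, 0, 0]
  ],
  "gripper": [0, 0]
}}

```text
time: 10.62
tool_pos: [0.493, -0.045, 0.1888]
tcp_rot: [-3.076, -0.636, 0.0]
wrist_force: [0.0, -0.7, 0.1]
width: -0.001
grip_force: 0.0
```

Call:
{"name": "jog_arm", "arguments": {
  "turn": [
    [0, 0, 0],
    [0, 0, 0]
  ],
  "delta_pos": [
    [0, 0, 0.0007],
    [0, 0, 0]
  ],
  "gripper": [0, 0]
}}

```text
time: 10.78
tool_pos: [0.493, -0.045, 0.1882]
tcp_rot: [3.076, 0.636, -0.0]
wrist_force: [-0.5, 0.1, 0.2]
width: -0.0
grip_force: 0.0
```

```bash
python3 - <<'E'
from h import *
import cv2
np.set_printoptions(precision=4,suppress=True)
s=read_state();print(s["tool_pos"],s["wrist_force"])
a=vision.read_camera("wrist")[:,:,::-1];b=vision.read_camera("side")[:,:,::-1];c=vision.read_camera("scene")[:,:,::-1]
r=lambda i,x,y,n:cv2.resize(i[y:y+n*3//2,x:x+n],(264,396),interpolation=cv2.INTER_CUBIC)
cv2.imwrite("pics/c4.png",np.hstack([r(a,270,180,100),r(b,310,160,36),r(c,275,145,36)]))
T=s["tool_pos"];k=264/36
for z in(0,.01,.015,.02):
    X=T+[0,0,z];print(z,(proj(cam("wrist",s),X)-[270,180])*2.64,(proj(cam("side"),X)-[310,160])*k+[264,0],(proj(cam("scene"),X)-[275,145])*k+[528,0])
E
```

```text
[ 0.493  -0.045   0.1882] [-0.5233  0.1093  0.2392]
0 [135.1898 188.1559] [387.9474 287.8607] [668.4284 254.6021]
0.01 [135.1167 212.6089] [387.7017 266.8428] [667.2067 234.0656]
0.015 [135.0771 225.8608] [387.5781 256.2676] [666.591 223.716]
0.02 [135.0353 239.8748] [387.454 245.648] [665.9721 213.3117]
```

View pics/c4.png

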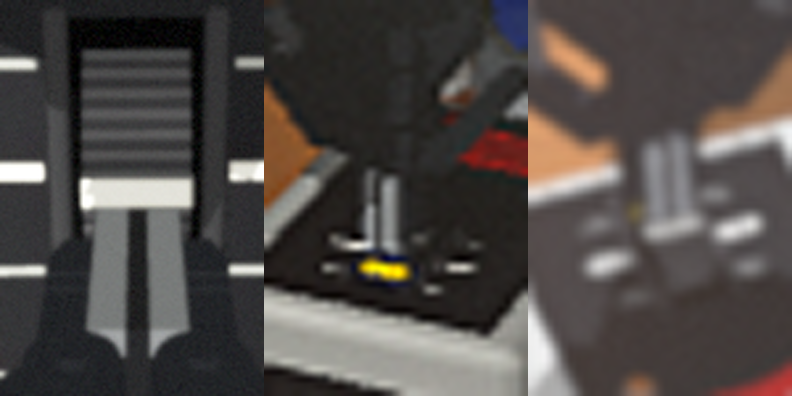

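The tips, seen at wrist crop (137,209), side (387,250) and scene (668,228), now fit in all three views with 22 mm-wide flat ends about 22 mm behind the reported TCP. That leaves them roughly 1–2 mm above the rim, so I'll shift slightly in x and keep lowering.

Call:
{"name": "jog_arm", "arguments": {
  "turn": [
    [0, 0, 0],
    [0, 0, 0]
  ],
  "delta_pos": [
    [0.0015, 0, 0.0007],
    [0, 0, 0]
  ],
  "gripper": [0, 0]
}}

```text
time: 11.1
tool_pos: [0.4946, -0.0444, 0.1875]
tcp_rot: [-3.076, -0.636, -0.0]
wrist_force: [-0.0, 0.2, 0.6]
width: 0.004
grip_force: 0.0
```

Call:
{"name": "jog_arm", "arguments": {
  "turn": [
    [0, 0, 0],
    [0, 0, 0]
  ],
  "delta_pos": [
    [0, 0, 0.0007],
    [0, 0, 0]
  ],
  "gripper": [0, 0]
}}

```text
time: 11.27
tool_pos: [0.4944, -0.0444, 0.1868]
tcp_rot: [-3.076, -0.636, 0.0]
wrist_force: [-0.4, 0.8, -0.1]
width: -0.0
grip_force: 0.0
```

Call:
{"name": "jog_arm", "arguments": {
  "turn": [
    [0, 0, 0],
    [0, 0, 0]
  ],
  "delta_pos": [
    [0, 0, 0.0007],
    [0, 0, 0]
  ],
  "gripper": [0, 0]
}}

```text
time: 11.43
tool_pos: [0.4945, -0.0445, 0.1863]
tcp_rot: [3.076, 0.636, 0.0]
wrist_force: [-1.2, 0.4, 0.0]
width: 0.004
grip_force: 0.1
```

Call:
{"name": "jog_arm", "arguments": {
  "turn": [
    [0, 0, 0],
    [0, 0, 0]
  ],
  "delta_pos": [
    [0, 0, 0.0007],
    [0, 0, 0]
  ],
  "gripper": [0, 0]
}}

```text
time: 11.6
tool_pos: [0.4947, -0.0444, 0.1862]
tcp_rot: [3.076, 0.636, 0.001]
wrist_force: [-0.8, 0.3, 3.8]
width: 0.002
grip_force: 1.7
```

Contact, at TCP z ≈ 0.186. I'll press to about 8 N and draw one click's length.

Call:
{"name": "jog_arm", "arguments": {
  "turn": [
    [0, 0, 0],
    [0, 0, 0]
  ],
  "delta_pos": [
    [0, 0, 0.0006],
    [0, 0, 0]
  ],
  "gripper": [0, 0]
}}

```text
time: 11.77
tool_pos: [0.4949, -0.0444, 0.1861]
tcp_rot: [3.076, 0.636, 0.002]
wrist_force: [-1.8, 0.4, 7.2]
width: -0.002
grip_force: 3.2
```

Call:
{"name": "jog_arm", "arguments": {
  "turn": [
    [0, 0, 0],
    [0, 0, 0],
    [0, 0, 0]
  ],
  "delta_pos": [
    [0.001, 0, 0.0001],
    [0.001, 0, 0.0001],
    [0.001, 0, 0]
  ],
  "gripper": [0, 0, 0]
}}

```text
time: 12.02
tool_pos: [0.4979, -0.0431, 0.1862]
tcp_rot: [3.076, 0.636, 0.003]
wrist_force: [-1.2, 0.8, 7.0]
width: 0.0
grip_force: 3.7
```

Call:
{"name": "jog_arm", "arguments": {
  "turn": [
    [0, 0, 0],
    [0, 0, 0],
    [0, 0, 0],
    [0, 0, 0]
  ],
  "delta_pos": [
    [0.0015, 0, 0],
    [0.0015, 0, 0],
    [0.0015, 0, 0],
    [0.0015, 0, 0]
  ],
  "gripper": [0, 0, 0, 0]
}}

```text
time: 12.35
tool_pos: [0.5037, -0.0405, 0.1862]
tcp_rot: [-3.077, -0.636, -0.004]
wrist_force: [-1.5, 2.2, 6.7]
width: -0.005
grip_force: 3.4
```

Call:
{"name": "jog_arm", "arguments": {
  "turn": [
    [0, 0, 0],
    [0, 0, 0],
    [0, 0, 0],
    [0, 0, 0]
  ],
  "delta_pos": [
    [0.0015, 0, 0],
    [0.0015, 0, 0],
    [0.0015, 0, 0],
    [0.0015, 0, 0]
  ],
  "gripper": [0, 0, 0, 0]
}}

```text
time: 12.68
tool_pos: [0.5095, -0.038, 0.1862]
tcp_rot: [-3.076, -0.636, -0.005]
wrist_force: [-0.2, 1.9, 6.6]
width: 0.0
grip_force: 3.1
```

Call:
{"name": "jog_arm", "arguments": {
  "turn": [
    [0, 0, 0],
    [0, 0, 0],
    [0, 0, 0],
    [0, 0, 0]
  ],
  "delta_pos": [
    [0.0015, 0, 0],
    [0.0015, 0, 0],
    [0.001, 0, 0],
    [0, 0, 0]
  ],
  "gripper": [0, 0, 0, 0]
}}

```text
time: 13.02
tool_pos: [0.5128, -0.0366, 0.186]
tcp_rot: [3.076, 0.636, 0.003]
wrist_force: [-1.0, 2.1, 6.8]
width: -0.003
grip_force: 3.2
```

Call:
{"name": "jog_arm", "arguments": {
  "turn": [
    [0, 0, 0],
    [0, 0, 0],
    [0, 0, 0],
    [0, 0, 0],
    [0, 0, 0]
  ],
  "delta_pos": [
    [0, 0, -0.005],
    [0, 0, -0.007],
    [-0.01, 0, 0],
    [-0.015, 0, 0],
    [0, 0, 0]
  ],
  "gripper": [0, 0, 0, 0, 0]
}}

```text
time: 13.43
tool_pos: [0.4865, -0.0475, 0.1963]
tcp_rot: [3.077, 0.635, -0.003]
wrist_force: [0.0, 0.6, -0.8]
width: -0.003
grip_force: 0.0
```

```bash
cat > marks.py <<'E'
from h import *
import cv2
def marks(name=None):
    s=read_state();W=cam("wrist",s);im=vision.read_camera("wrist")
    u=np.array([.917,.399,0]);top=np.array([.5024,-.0414,.21])
    print(s["time"],s["tool_pos"].round(4),s["wrist_force"].round(1))
    for a in np.arange(-.8,.85,.1):
        p=proj(W,top+.032*(np.sin(a)*u+np.array([0,0,np.cos(a)-1])));c,r=p.round().astype(int)
        print(round(a,1),p.round(1),np.median(im[r-1:r+2,c-6:c+7].reshape(-1,3),0) if 0<r<398 else "")
    if name:cv2.imwrite(name,im[:,:,::-1])
E
python3 -c "
from marks import *
marks('pics/w5.png')"
```

```text
13.4333 [ 0.4865 -0.0475  0.1963] [ 0.   0.6 -0.8]
-0.8 [322.6 265.5] [63. 61. 62.]
-0.7 [322.6 263.4] [66. 67. 66.]
-0.6 [322.6 260.7] [67. 67. 66.]
-0.5 [322.6 257.3] [133.  98.  78.]
-0.4 [322.6 253.2] [67. 67. 66.]
-0.3 [322.6 248.5] [60. 58. 59.]
-0.2 [322.6 243.2] [55. 54. 55.]
-0.1 [322.5 237.4] [134. 111.  45.]
-0.0 [322.5 231.2] [233. 200.   0.]
0.1 [322.5 224.6] [118. 100.  42.]
0.2 [322.5 217.7] [78. 78. 78.]
0.3 [322.5 210.7] [87. 87. 88.]
0.4 [322.4 203.6] [86. 86. 86.]
0.5 [322.4 196.6] [82. 82. 82.]
0.6 [322.4 189.8] [229. 227. 221.]
0.7 [322.4 183.3] [109. 108. 105.]
0.8 [322.3 177.1] [5. 5. 5.]
```

Yellow is on top, so one click is done. I'll repeat the stroke.

Call:
{"name": "jog_arm", "arguments": {
  "turn": [
    [0, 0, 0],
    [0, 0, 0],
    [0, 0, 0],
    [0, 0, 0],
    [0, 0, 0],
    [0, 0, 0]
  ],
  "delta_pos": [
    [0.007, 0, 0],
    [0, 0, 0.005],
    [0, 0, 0.004],
    [0, 0, 0.0015],
    [0, 0, 0.001],
    [0, 0, 0]
  ],
  "gripper": [0, 0, 0, 0, 0, 0]
}}

```text
time: 13.98
tool_pos: [0.4961, -0.0438, 0.1861]
tcp_rot: [-3.076, -0.637, -0.002]
wrist_force: [-2.0, 0.9, 5.9]
width: -0.002
grip_force: 3.2
```

Call:
{"name": "jog_arm", "arguments": {
  "turn": [
    [0, 0, 0],
    [0, 0, 0],
    [0, 0, 0],
    [0, 0, 0],
    [0, 0, 0],
    [0, 0, 0],
    [0, 0, 0]
  ],
  "delta_pos": [
    [0, 0, 0.0002],
    [0.001, 0, 0],
    [0.0015, 0, 0],
    [0.0015, 0, 0],
    [0.0015, 0, 0],
    [0.0015, 0, 0],
    [0.0015, 0, 0]
  ],
  "gripper": [0, 0, 0, 0, 0, 0, 0]
}}

```text
time: 14.57
tool_pos: [0.5043, -0.0402, 0.1862]
tcp_rot: [-3.076, -0.637, -0.003]
wrist_force: [-1.8, 1.1, 7.1]
width: 0.004
grip_force: 3.4
```

Call:
{"name": "jog_arm", "arguments": {
  "turn": [
    [0, 0, 0],
    [0, 0, 0],
    [0, 0, 0],
    [0, 0, 0],
    [0, 0, 0],
    [0, 0, 0],
    [0, 0, 0],
    [0, 0, 0]
  ],
  "delta_pos": [
    [0.0015, 0, 0],
    [0.0015, 0, 0],
    [0.0015, 0, 0],
    [0.0015, 0, 0],
    [0.0015, 0, 0],
    [0.0015, 0, 0],
    [0.0015, 0, 0],
    [0, 0, 0]
  ],
  "gripper": [0, 0, 0, 0, 0, 0, 0, 0]
}}

```text
time: 15.23
tool_pos: [0.5137, -0.0361, 0.1858]
tcp_rot: [-3.076, -0.637, -0.002]
wrist_force: [-0.8, 1.3, 7.4]
width: -0.0
grip_force: 3.4
```

Call:
{"name": "jog_arm", "arguments": {
  "turn": [
    [0, 0, 0],
    [0, 0, 0],
    [0, 0, 0],
    [0, 0, 0],
    [0, 0, 0]
  ],
  "delta_pos": [
    [0, 0, -0.005],
    [0, 0, -0.007],
    [-0.01, 0, 0],
    [-0.015, 0, 0],
    [0, 0, 0]
  ],
  "gripper": [0, 0, 0, 0, 0]
}}

```text
time: 15.65
tool_pos: [0.4873, -0.0472, 0.1964]
tcp_rot: [3.077, 0.636, -0.004]
wrist_force: [-0.3, -0.5, -0.4]
width: 0.002
grip_force: 0.0
```

```bash
python3 -c "
from marks import *
marks('pics/w6.png')"
```

```text
15.65 [ 0.4873 -0.0472  0.1964] [-0.3 -0.5 -0.4]
-0.8 [322.7 266.9] [64. 64. 64.]
-0.7 [322.7 264.9] [64. 65. 65.]
-0.6 [322.7 262.2] [66. 67. 67.]
-0.5 [322.7 258.8] [78. 79. 79.]
-0.4 [322.7 254.8] [73. 72. 73.]
-0.3 [322.7 250.1] [66. 66. 67.]
-0.2 [322.7 244.8] [57. 56. 56.]
-0.1 [322.6 239.1] [92. 55. 41.]
-0.0 [322.6 232.8] [236. 103.   0.]
0.1 [322.6 226.3] [75. 58. 47.]
0.2 [322.6 219.4] [57. 57. 59.]
0.3 [322.6 212.4] [60. 59. 60.]
0.4 [322.5 205.4] [63. 63. 63.]
0.5 [322.5 198.4] [93. 83. 59.]
0.6 [322.5 191.6] [233. 202.   0.]
0.7 [322.5 185.1] [114.  98.  41.]
0.8 [322.5 178.9] [13. 16. 11.]
```

Orange is now on top at the pointers, with yellow 0.6 rad past it. Next is the switch: I'll move over its raised end at (0.5816, 0.0151).

Call:
{"name": "jog_arm", "arguments": {
  "turn": [
    [0, 0, 0],
    [0, 0, 0],
    [0, 0, 0],
    [0, 0, 0],
    [0, 0, 0],
    [0, 0, 0],
    [0, 0, 0],
    [0, 0, 0],
    [0, 0, 0],
    [0, 0, 0],
    [0, 0, 0]
  ],
  "delta_pos": [
    [0, 0, -0.015],
    [0, 0, -0.015],
    [0.03, -0.005, 0],
    [0.03, -0.005, 0],
    [0.03, -0.005, 0],
    [0.0215, -0.0045, 0],
    [0, 0, 0.012],
    [0, 0, 0.012],
    [0, 0, 0.009],
    [0, 0, 0],
    [0, 0, 0]
  ],
  "gripper": [0, 0, 0, 0, 0, 0, 0, 0, 0, 0, 0]
}}

```text
time: 16.62
tool_pos: [0.5826, 0.0151, 0.1923]
tcp_rot: [-3.076, -0.635, 0.005]
wrist_force: [-0.3, 0.4, -0.3]
width: 0.001
grip_force: 0.0
```

Call:
{"name": "jog_arm", "arguments": {
  "turn": [
    [0, 0, 0],
    [0, 0, 0]
  ],
  "delta_pos": [
    [0, 0, 0.0015],
    [0, 0, 0]
  ],
  "gripper": [0, 0]
}}

```text
time: 16.78
tool_pos: [0.5844, 0.0153, 0.193]
tcp_rot: [3.076, 0.635, 0.001]
wrist_force: [-0.4, 0.4, 0.3]
width: 0.0
grip_force: 0.0
```

Call:
{"name": "jog_arm", "arguments": {
  "turn": [
    [0, 0, 0],
    [0, 0, 0]
  ],
  "delta_pos": [
    [-0.002, 0, 0.002],
    [0, 0, 0]
  ],
  "gripper": [0, 0]
}}

```text
time: 16.95
tool_pos: [0.5824, 0.0146, 0.1908]
tcp_rot: [3.076, 0.636, 0.001]
wrist_force: [0.9, 0.1, -0.9]
width: 0.005
grip_force: 0.0
```

Call:
{"name": "jog_arm", "arguments": {
  "turn": [
    [0, 0, 0],
    [0, 0, 0]
  ],
  "delta_pos": [
    [0, 0, 0.0015],
    [0, 0, 0]
  ],
  "gripper": [0, 0]
}}

```text
time: 17.12
tool_pos: [0.5826, 0.0148, 0.189]
tcp_rot: [3.077, 0.636, 0.0]
wrist_force: [0.1, 0.1, -0.5]
width: 0.001
grip_force: 0.0
```

Call:
{"name": "jog_arm", "arguments": {
  "turn": [
    [0, 0, 0],
    [0, 0, 0]
  ],
  "delta_pos": [
    [0, 0, 0.0015],
    [0, 0, 0]
  ],
  "gripper": [0, 0]
}}

```text
time: 17.28
tool_pos: [0.5827, 0.0151, 0.1877]
tcp_rot: [-3.076, -0.636, -0.0]
wrist_force: [-0.8, 0.4, 1.7]
width: -0.002
grip_force: 1.0
```

Call:
{"name": "jog_arm", "arguments": {
  "turn": [
    [0, 0, 0],
    [0, 0, 0]
  ],
  "delta_pos": [
    [0, 0, 0.0015],
    [0, 0, 0]
  ],
  "gripper": [0, 0]
}}

```text
time: 17.45
tool_pos: [0.5827, 0.0151, 0.1859]
tcp_rot: [-3.076, -0.636, -0.0]
wrist_force: [0.2, -0.5, 0.1]
width: 0.001
grip_force: 0.2
```

Call:
{"name": "jog_arm", "arguments": {
  "turn": [
    [0, 0, 0],
    [0, 0, 0],
    [0, 0, 0]
  ],
  "delta_pos": [
    [0, 0, 0.001],
    [0, 0, 0.001],
    [0, 0, 0]
  ],
  "gripper": [0, 0, 0]
}}

```text
time: 17.7
tool_pos: [0.5824, 0.0148, 0.1833]
tcp_rot: [3.076, 0.636, -0.001]
wrist_force: [-0.5, -1.0, 0.1]
width: 0.002
grip_force: 0.0
```

Call:
{"name": "jog_arm", "arguments": {
  "turn": [
    [0, 0, 0],
    [0, 0, 0],
    [0, 0, 0]
  ],
  "delta_pos": [
    [0, 0, 0.001],
    [0, 0, 0.001],
    [0, 0, 0]
  ],
  "gripper": [0, 0, 0]
}}

```text
time: 17.95
tool_pos: [0.5827, 0.0148, 0.1826]
tcp_rot: [3.076, 0.636, 0.0]
wrist_force: [-1.4, 0.7, 4.6]
width: 0.0
grip_force: 1.9
```

Call:
{"name": "jog_arm", "arguments": {
  "turn": [
    [0, 0, 0],
    [0, 0, 0]
  ],
  "delta_pos": [
    [0, 0, 0.0008],
    [0, 0, 0]
  ],
  "gripper": [0, 0]
}}

```text
time: 18.12
tool_pos: [0.5828, 0.0148, 0.1826]
tcp_rot: [3.076, 0.636, 0.001]
wrist_force: [-3.4, 0.1, 7.3]
width: 0.0
grip_force: 3.6
```

The force dropped as the rocker snapped over, then rose at its stop. I'll retract and check.

Call:
{"name": "jog_arm", "arguments": {
  "turn": [
    [0, 0, 0],
    [0, 0, 0],
    [0, 0, 0],
    [0, 0, 0],
    [0, 0, 0],
    [0, 0, 0],
    [0, 0, 0],
    [0, 0, 0],
    [0, 0, 0],
    [0, 0, 0],
    [0, 0, 0]
  ],
  "delta_pos": [
    [0, 0, -0.005],
    [0, 0, -0.015],
    [0, 0, -0.03],
    [0, 0, -0.03],
    [0, 0, -0.03],
    [0, 0, -0.03],
    [0, 0, -0.03],
    [0, 0, -0.03],
    [-0.025, 0.009, 0],
    [-0.025, 0.009, 0],
    [0, 0, 0]
  ],
  "gripper": [0, 0, 0, 0, 0, 0, 0, 0, 0, 0, 0]
}}

```text
time: 19.03
tool_pos: [0.5421, -0.0237, 0.3827]
tcp_rot: [3.075, 0.633, 0.001]
wrist_force: [0.5, -0.8, 0.4]
width: 0.002
grip_force: 0.0
```

```bash
python3 - <<'E'
from h import *
import cv2
s=read_state();print(s["time"],s["tool_pos"],s["wrist_force"])
a=vision.read_camera("wrist")[:,:,::-1];c=vision.read_camera("scene")[:,:,::-1]
old=cv2.imread("pics/scene0.png")
f=lambda i:cv2.resize(i[150:280,140:440],(380,165))
cv2.imwrite("pics/end.png",np.hstack([cv2.resize(a[40:270,220:430],(420,460),interpolation=cv2.INTER_CUBIC),np.vstack([f(old),f(c),np.zeros((130,380,3),np.uint8)])]))
E
```

```text
19.0333 [ 0.54207964 -0.02369608  0.38267729] [ 0.51826793 -0.84696783  0.38521762]
```

View pics/end.png

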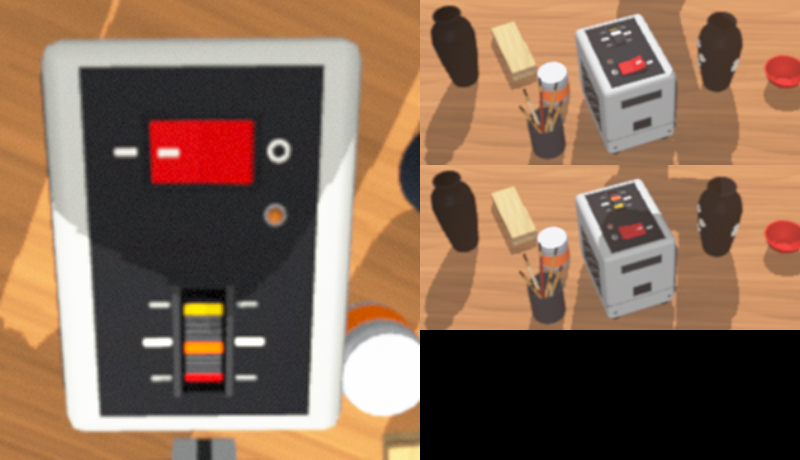

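Wrist view: orange is at the long pointer lines (204,347), yellow is ahead of it at (204,310) and red behind. The objects stand as before. The arm shades the rocker in the scene view, so I'll move aside for a clear comparison of its tilt.

Call:
{"name": "jog_arm", "arguments": {
  "turn": [
    [0, 0, 0],
    [0, 0, 0],
    [0, 0, 0],
    [0, 0, 0],
    [0, 0, 0],
    [0, 0, 0],
    [0, 0, 0],
    [0, 0, 0],
    [0, 0, 0],
    [0, 0, 0]
  ],
  "delta_pos": [
    [0, 0, -0.03],
    [0, -0.035, 0],
    [0, -0.035, 0],
    [0, -0.035, 0],
    [0, -0.035, 0],
    [0, -0.035, 0],
    [0, -0.035, 0],
    [0, -0.035, 0],
    [0, -0.035, 0],
    [0, 0, 0]
  ],
  "gripper": [0, 0, 0, 0, 0, 0, 0, 0, 0, 0]
}}

```text
time: 19.97
tool_pos: [0.4304, 0.2414, 0.4105]
tcp_rot: [-3.071, -0.646, 0.003]
wrist_force: [-0.6, -0.4, -0.3]
width: 0.0
grip_force: 0.0
```

```bash
python3 - <<'E'
from h import *
import cv2
print(read_state()["time"])
n={k:vision.read_camera(k)[:,:,::-1] for k in("scene","side")}
f=lambda i,x,y,w:cv2.resize(i[y:y+w,x:x+w],(290,290),interpolation=cv2.INTER_CUBIC)
o={k:cv2.imread(f"pics/{k}0.png") for k in n}
g=lambda d:np.hstack([f(d["scene"],280,155,60),f(d["side"],315,165,50)])
cv2.imwrite("pics/end2.png",np.vstack([g(o),g(n)]))
for nm,X in(("raised+y end",(.5816,.0151)),("-y end",(.5976,-.0216))):
    for k in n:
        C=cam(k);p=proj(C,[*X,.207]).round().astype(int)
        print(nm,k,p,[d[k][p[1]-1:p[1]+2,p[0]-1:p[0]+2].reshape(-1,3).mean(0).round() for d in(o,n)])
E
```

```text
19.9667
raised+y end scene [315 199] [array([ 88.,  89., 233.]), array([ 89.,  91., 170.])]
raised+y end side [334 178] [array([ 33.,  37., 153.]), array([32., 37., 81.])]
-y end scene [300 204] [array([ 75.,  76., 242.]), array([ 54.,  57., 165.])]
-y end side [346 180] [array([ 28.,  32., 170.]), array([ 29.,  33., 101.])]
```

View pics/end2.png

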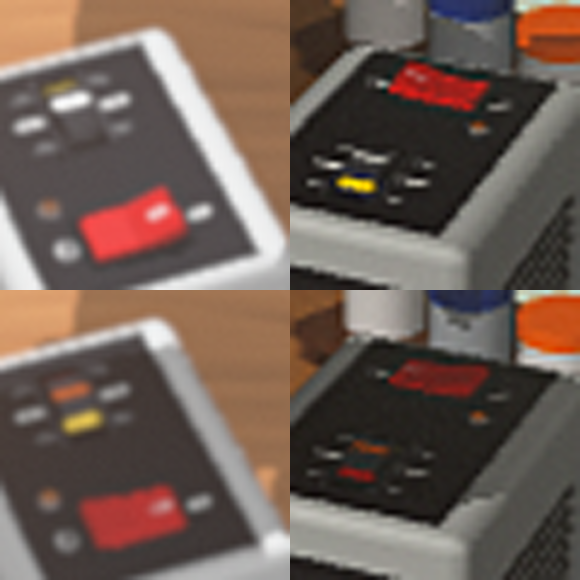

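The rocker's outline has tipped: in the scene crop the +y end's top edge went from row 185 to 197, and the side crop shows the −y end up. The orange mark is at the pointers and the heater hasn't moved, so I'm handing the job in.

```bash
python3 -c "
from workcell import ticket
print(ticket.finish_job())"
```

```text
the job is handed in; nothing more can be done
None
```

The heater is started: the thermostat wheel is clicked in at orange and the rocker was then pressed on. In the pictures the heater and the other objects stand where they were, and I handed the job in at about 20 s; the hand-in gave no verdict.

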